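# Switch on and zero the kitchen scale

### The arm

A 7-joint arm with a two-finger parallel gripper is mounted at the origin on a cart in front of the work surface, level with it; the furniture and walls round the work are solid. World frame = base frame: x ahead of the robot, y to its left, z up, the work surface at z = 0. Lengths are in m, angles in rad, forces in N, time in s.
With the tool pointing down it reaches from about 0.4 to 0.85 m from the base axis. Payload 6.9 kg.
Tool frame: the origin (TCP) lies midway between the tips of the shut fingers; the grasp point (between the pads) lies behind it (ctrl.pinch_z is the z of the grasp point in the tool frame, in m); z points along the fingers, y is the direction in which the jaws open and shut (so a half turn about z gives the same grasp; the last joint's range is limited). The gripper opens to 85 mm and grips with 20 to 120 N. Pads are 22 mm wide; open, the fingers measure 114 mm over their backs; the gripper's body (76 mm by 85 mm) begins 54 mm behind the grasp point. The pads swing forward as they close: fully open they stand 13 mm farther back than shut.
Start: joints at [1.343, 0.507, -0.238, 1.5, 0.126, 1.149, -0.155], TCP at [0.205, -0.591, 0.231] pointing down, gripper open.
Joint ranges: [-3.08, 3.08], [-0.24, 2.05], [-1.43, 1.35], [0, 2.5], [-1.52, 4.66], [0.17, 1.96], [-2.89, 2.89]. Speed limits (rad/s): [2.39, 2.39, 3.14, 3.14, 3.14, 3.14, 3.14].

### API

Orientations are given as a unit quaternion [w, x, y, z].
In Python, from station import ctrl, get_state, vision, ticket, models gives the robot as it stands. Calls block until the motion is done:
- ctrl.movep(position, orientation): joint-space move of the TCP to a pose.
- ctrl.movel(position, frame=None, max_speed=0.15): straight line of the TCP; frame=None keeps the orientation; max_speed is the mean speed in m/s.
- ctrl.set_joints(angles): joint-space move.
- ctrl.ungrasp() and ctrl.close_gripper(force=None): open the fingers fully, or close them until they stop; force is the grip in N (None keeps the last).
- ctrl.pause(seconds).
- ctrl.ik(position, orientation): joint angles nearest the present ones, or None.
- get_state(): the state.
- vision.grab_frame(name): name is "scene" or "top" or "wrist"; returns (picture, depth): 384x512x3 uint8, blue, green, red; 384x512 float32, m along the optical axis (not along the pixel's ray), 0 where there is no reading.
- vision.camera_info(name): a dict with "mtx" (3x3 intrinsics, pixels), "R" (3x3) and "t" (3): a world point X has camera coordinates R X + t; the wrist camera has in their place "hand_eye" (4x4, takes a point from camera to tool coordinates, whose origin is the TCP and whose axes are the flange's). Camera axes: x right, y down, z forward; pixel columns grow to the right and rows downward; lengths in m; the calibration is good to about 2 mm. A picture is of the moment at which its call begins: read the wrist's pose just before it. camera_info takes no time and is no camera call.
A pose or a line that the arm cannot do raises ctrl.Unreachable and nothing moves.
- ticket.close_job(): hands the job in, once; it reports no verdict.
Trained networks look in the newest picture that a camera, given by its name, has taken for a name from the list of things; names that differ only in an ending like _2 or _b are one class to them, and where a whole thing is asked for, a point or a joint stands for the part that bears it (a point fixed in the world has none). Each returns a list of dicts, best first, with "p" (0 to 1); they miss things now and then, are a little off and sometimes report something else, mostly with a low value. They report only what shows in the picture. A call takes as long as a camera call. They do not tell look-alikes from the thing itself.
- models.recognise(camera, target): "point" ([column, row] in pixels, amid what is visible of it).
- models.masks_of(camera, target): "mask" (384x512 bool, what is visible of it) and "point" ([column, row] in pixels, amid what is visible of it).
The state is a dict: "time": time; "qpos": joint angles; "qd": joint speeds; "tau": joint torques, N m; "tcp_pos": TCP position; "eef_rot": TCP orientation; "contact_force": force on the tool from outside, world axes, zero at the start; "wrist_torque": the same for the moment, N m; "width": finger opening in m.
Only numpy, scipy, OpenCV 4.12 (cv2) and the standard library are available. Lean on these libraries where they do the work, as an engineer would, in place of code of your own. Each camera call takes 0.05 s, during which the arm holds its last target.

### The job

The kitchen scale is off, with an empty dish waiting on it. With closed fingertips, gently press the round key down to switch the scale on and let it come up again, then gently press the long bar-shaped key down to zero it, and withdraw so that all keys are up. Do not press the small square key, and do not move or knock the dish or any of the things standing around.

Things in the scene. Friction and masses are not known exactly. Their poses are not given: they have to be found in the camera images.
- scale: flat white kitchen scale that stays put on the worktop, 200 (x, front to back) x 196 (y) mm; origin on the worktop under its centre, x axis towards its back. A strip with three keys in a row runs along its front; behind the strip is a steel weighing plate, top 40 mm above the worktop, with a dish on it. The strip's top is 26 mm above the worktop
- round_key_top (a point): centre of the top face of the round key, 26 mm across: switches the scale on. Grey plastic; the top stands 16 mm above the strip and 42 mm above the worktop when released. The three keys stand 56 mm apart in a row along the scale's y axis, 75 mm in front of its centre, in an order that varies. The point's x and y axes are the scale's
- round_key (a joint): how far the round key is pushed down, m: 0 released, 0.008 at its stop. A spring returns it; it starts to move at about 1 N, is 3 mm down with 3.6 N (from there it counts as pressed), 5 mm with 5.4 N and at its hard stop with 8 N; pressed on against the stop, the force rises steeply
- long_key_top (a point): centre of the top face of the long bar-shaped key, 44 mm along the scale's y and 16 mm along its x: zeroes the scale. Grey plastic; the top stands 16 mm above the strip and 42 mm above the worktop when released. The three keys stand 56 mm apart in a row along the scale's y axis, 75 mm in front of its centre, in an order that varies. The point's x and y axes are the scale's
- long_key (a joint): how far the long key is pushed down, m: 0 released, 0.008 at its stop. A spring returns it; it starts to move at about 1 N, is 3 mm down with 3.6 N (from there it counts as pressed), 5 mm with 5.4 N and at its hard stop with 8 N; pressed on against the stop, the force rises steeply
- square_key_top (a point): centre of the top face of the small square key, 18 x 18 mm: changes the unit, not wanted now. Grey plastic; the top stands 16 mm above the strip and 42 mm above the worktop when released. The three keys stand 56 mm apart in a row along the scale's y axis, 75 mm in front of its centre, in an order that varies. The point's x and y axes are the scale's
- square_key (a joint): how far the square key is pushed down, m: 0 released, 0.008 at its stop. A spring returns it; it starts to move at about 1 N, is 3 mm down with 3.6 N (from there it counts as pressed), 5 mm with 5.4 N and at its hard stop with 8 N; pressed on against the stop, the force rises steeply
- dish: oval cream dish, 117 x 189 mm, 22 mm high, loose on the weighing plate, its rim about 62 mm above the worktop; origin under its centre, y axis lengthwise; its front edge is about 45 mm behind the row of key centres
- sugar_bowl: beige lidded sugar bowl with a knob, 68 mm across, 70 mm high, close beside the left side of the scale; origin under its centre
- mug: teal mug, 68 x 99 mm with its handle, 73 mm high, close beside the right side of the scale; origin under its centre
- tea_spoon: metal teaspoon lying in front of the scale, 130 x 26 x 11 mm, its x axis lengthwise; origin under its centre
- brown_jug: small brown jug, 62 x 90 mm, 93 mm high, at the far left; origin under its centre
- beaker: amber glass beaker, 63 mm across, 110 mm high, on the right; origin under its centre
- tall_glass: clear tall glass, 57 mm across, 162 mm high, on the right; origin under its centre
Not all that is in view belongs to the job. There is more than one size of the dish; the one meant has the size given above.

How it is judged:
On the way, in this order (a step that is already met when the one before it is completed fails the run):
1. the round key alone is pressed down by the fingers (value of joint round_key above 0.003 m and value of joint each of long_key, square_key below 0.001 m and contact force between the fingers and round_key above 0.3 N), for 0.1 s.
2. all keys are up again (value of joint each of round_key, long_key, square_key below 0.001 m), for 0.1 s.
3. the long key alone is pressed down by the fingers (value of joint long_key above 0.003 m and value of joint each of round_key, square_key below 0.001 m and contact force between the fingers and long_key above 0.3 N), for 0.1 s.
At the end, for the whole second after the job is handed in: all three keys are up (within 1 mm), the dish is at rest on the scale within 8 mm of where it began and the sugar bowl, mug, spoon and jug within 15 mm of where they began (all of step 2 and not (distance of sugar_bowl from where it was at the start of the episode above 0.015 m) and not (distance of mug from where it was at the start of the episode above 0.015 m) and not (distance of tea_spoon from where it was at the start of the episode above 0.015 m) and not (distance of brown_jug from where it was at the start of the episode above 0.015 m) and not (distance of dish from where it was at the start of the episode above 0.008 m) and linear speed of dish below 0.01 m/s); the robot touches nothing.
It fails at once if the square key is pressed by more than 2 mm (value of joint square_key above 0.002 m).
It fails at once if the scale or a key is pressed with more than 30 N (contact force between any of the arm, the fingers and scale above 30 N or contact force between any of the arm, the fingers and round_key above 30 N or contact force between any of the arm, the fingers and long_key above 30 N or contact force between any of the arm, the fingers and square_key above 30 N).
It fails at once if the dish is moved, tipped or lifted (8 mm) (distance of dish from where it was at the start of the episode above 0.008 m).
It fails at once if a thing standing around is moved (15 mm) (distance of any of sugar_bowl, mug, tea_spoon, brown_jug from where it was at the start of the episode above 0.015 m).
It fails at once if the beaker or the tall glass is knocked (5 N) (contact force between any of the arm, the fingers and beaker above 5 N or contact force between any of the arm, the fingers and tall_glass above 5 N).
It also fails if it takes over 48 s, if anything falls off the work surface, if the arm or the gripper's body presses on something with over 40 N, if the wrist force passes 120 N, or if a joint passes its speed limit or range.

## Working session

There is one attempt and no reset: what is moved stays moved. The work goes in short steps, each a Python script; the robot and the scene stay as the last script left them, time stands still between calls to the robot, and variables do not carry over. Pictures are saved under pics/ and viewed, and the job is handed in when it is done.

```bash
ls; mkdir -p pics
python3 - <<'E'
from station import ctrl,get_state,vision,models
import cv2,numpy as np
s=get_state();print(s['time'],s['tcp_pos'],s['eef_rot'],s['width'],ctrl.pinch_z)
for c in ['scene','top']:
    im,d=vision.grab_frame(c);cv2.imwrite(f'pics/{c}1.png',im);np.save(f'pics/{c}1.npy',d)
    for t in ['round_key_top','long_key_top','square_key_top','scale','dish']:
        r=models.recognise(c,t);print(c,t,[(np.round(x['point']),round(x['p'],2)) for x in r[:3]])
i=vision.camera_info('top');print(i)
E
```

```text
pics
0.0 [ 0.20453402 -0.59002803  0.23040763] [-9.07847864e-04  9.86104881e-01  1.66121377e-01 -1.68301107e-04] 0.08529490116442331 -0.0187
scene round_key_top []
scene long_key_top []
scene square_key_top []
scene scale [(array([226., 212.]), 0.81)]
scene dish [(array([223., 192.]), 0.83)]
top round_key_top [(array([243., 210.]), 0.59)]
top long_key_top [(array([228., 207.]), 0.58)]
top square_key_top []
top scale [(array([227., 204.]), 0.93)]
top dish [(array([326., 190.]), 0.82), (array([226., 183.]), 0.58)]
{'mtx': array([[454.4646374 ,   0.        , 258.35243061],
       [  0.        , 454.4646374 , 194.8730951 ],
       [  0.        ,   0.        ,   1.        ]]), 'R': array([[ 0.02520531, -0.99943146,  0.02239316],
       [-0.98276836, -0.02887576, -0.182572  ],
       [ 0.18311482, -0.01740551, -0.98293744]]), 't': array([0.08438154, 0.52756941, 1.60704706])}
```

View pics/top1.png

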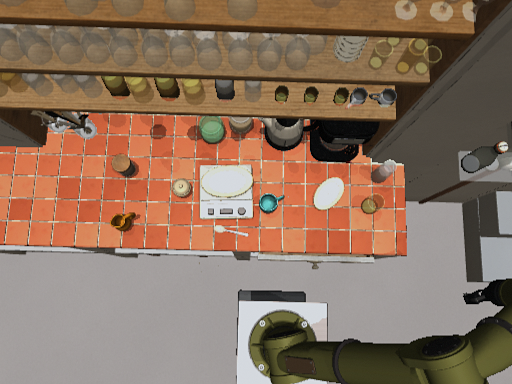

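View pics/scene1.png

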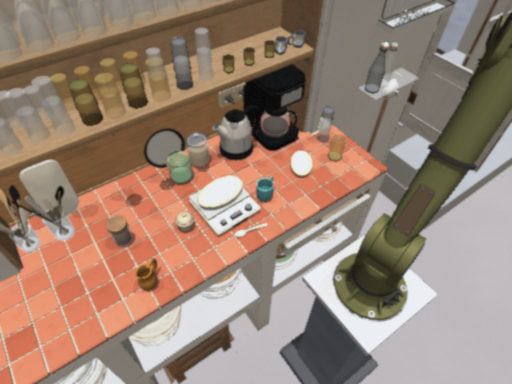

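Run:
```python
import cv2
im=cv2.imread('pics/top1.png')[150:240,160:300];cv2.imwrite('pics/top1c.png',cv2.resize(im,None,fx=5.5,fy=5.5,interpolation=cv2.INTER_CUBIC))
```

```text
(no output)
```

View pics/top1c.png

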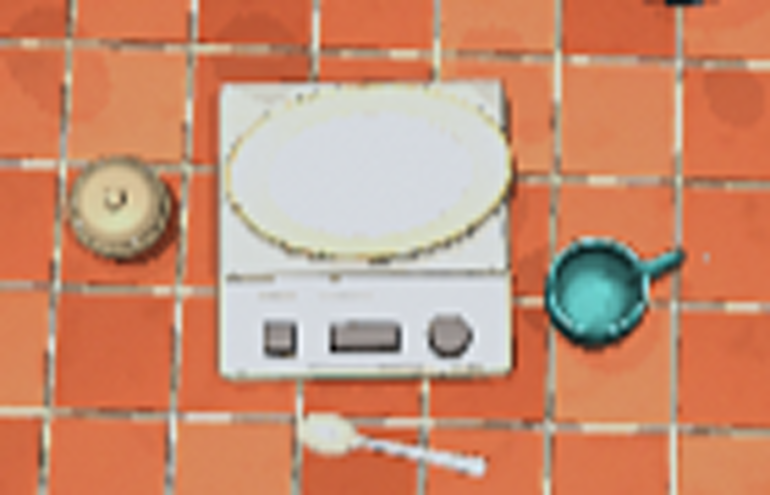

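```bash
cat > h.py <<'E'
from station import ctrl,get_state,vision,models
import cv2,numpy as np
from scipy.spatial.transform import Rotation as R
def ray(name,uv,z):
    i=vision.camera_info(name);d=i['R'].T@np.linalg.inv(i['mtx'])@np.r_[uv,1.];c=-i['R'].T@i['t']
    return c+d*(z-c[2])/d[2]
def Rq(q): return R.from_quat(np.r_[q[1:],q[0]])
E
python3 - <<'E'
from h import *
d=np.load('pics/top1.npy')
for n,c,z in [('sq',(280,333),.042),('long',(366,334),.042),('round',(450,334),.042),('dishL',(228,170),.06),('dishR',(512,170),.06),('scFL',(220,378),.026),('scFR',(511,375),.026),('bowl',(118,205),.05),('mug',(597,292),.06),('glass',None,.16),('beaker',None,.1)]:
    uv=np.array(c)/5.5+np.array([160,150])-.4 if c else {'glass':(385,172),'beaker':(370,205)}[n]
    i=vision.camera_info('top');u,v=np.round(uv).astype(int);P=np.linalg.inv(i['mtx'])@np.r_[uv,1.]*d[v,u]
    print(n,ray('top',uv,z).round(3),(i['R'].T@(P-i['t'])).round(3))
E
```

```text
sq [0.465 0.27  0.042] [0.465 0.271 0.041]
long [0.466 0.214 0.042] [0.466 0.214 0.038]
round [0.467 0.159 0.042] [0.467 0.159 0.046]
dishL [0.57  0.308 0.06 ] [0.569 0.307 0.065]
dishR [0.575 0.121 0.06 ] [ 0.589  0.121 -0.004]
scFL [0.436 0.31  0.026] [ 0.44   0.314 -0.008]
scFR [0.443 0.118 0.026] [0.447 0.117 0.001]
bowl [0.546 0.38  0.05 ] [0.545 0.379 0.056]
mug [0.495 0.063 0.06 ] [ 0.506  0.06  -0.003]
glass [ 0.597 -0.333  0.16 ] [ 0.601 -0.338  0.143]
beaker [ 0.491 -0.295  0.1  ] [ 0.507 -0.321  0.005]
```

Run:
```python
from h import *
np.set_printoptions(precision=3,suppress=True)
q=np.array([0,1,0,0.])
print(vision.camera_info('wrist')['hand_eye'])
s=get_state();print(s['qpos'])
for p in ([.4,.187,.26],[.466,.159,.1],[.466,.214,.03]): print(p,ctrl.ik(p,q))
ctrl.close_gripper()
ctrl.movel([.205,-.59,.30],max_speed=.2)
ctrl.movep([.41,.187,.26],q)
s=get_state();print(s['time'],s['qpos'],s['tcp_pos'],s['eef_rot'],s['width'],s['contact_force'])
im,d=vision.grab_frame('wrist');cv2.imwrite('pics/w1.png',im);np.save('pics/w1.npy',d)
for t in ['round_key_top','long_key_top','square_key_top']:
    r=models.recognise('wrist',t);print(t,[(np.round(x['point']),round(x['p'],2)) for x in r[:3]])
```

```text
[[ 0.001 -0.957 -0.292  0.075]
 [ 1.     0.     0.    -0.001]
 [ 0.    -0.292  0.957 -0.142]
 [ 0.     0.     0.     1.   ]]
[ 1.343  0.507 -0.238  1.5    0.126  1.149 -0.155]
[0.4, 0.187, 0.26] [ 0.471  0.452 -1.399  1.895  0.479  1.205 -2.664]
[0.466, 0.159, 0.1] [ 0.001  0.505 -0.552  2.015  0.393  0.726 -2.365]
[0.466, 0.214, 0.03] [-0.224  0.618 -0.383  2.029  0.413  0.569 -2.466]
4.6917 [ 0.455  0.459 -1.371  1.876  0.483  1.21  -2.648] [0.41  0.186 0.26 ] [ 0.     1.    -0.001 -0.   ] -2.0167092981441656e-06 [-0.414 -0.633  0.642]
round_key_top [(array([280., 111.]), 0.59)]
long_key_top [(array([225., 110.]), 0.62)]
square_key_top [(array([224., 113.]), 0.35), (array([224.,  86.]), 0.29)]
```

View pics/w1.png

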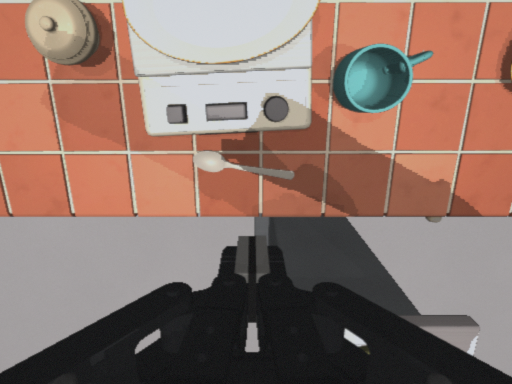

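```bash
cat >> h.py <<'E'
def wray(uv,z,s):
    i=vision.camera_info('wrist');H=i['hand_eye'];Rw=Rq(s['eef_rot']).as_matrix()
    c=Rw@H[:3,3]+s['tcp_pos'];d=Rw@H[:3,:3]@np.linalg.inv(i['mtx'])@np.r_[uv,1.]
    return c+d*(z-c[2])/d[2]
E
python3 - <<'E'
from h import *
s=get_state()
im=cv2.imread('pics/w1.png');cv2.imwrite('pics/w1c.png',cv2.resize(im[60:150,130:320],None,fx=4,fy=4,interpolation=cv2.INTER_CUBIC))
for u in [(177,113.5),(226,111),(276,108.5)]:print(wray(np.array(u),.042,s).round(4))
print(vision.camera_info('wrist')['mtx'][0])
E
```

```text
[0.4654 0.2696 0.042 ]
[0.468 0.216 0.042]
[0.4706 0.1615 0.042 ]
[320.12012028   0.         251.76519103]
```

View pics/w1c.png

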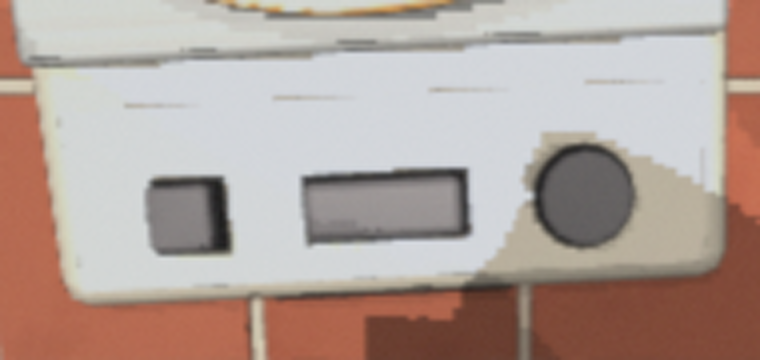

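The keys are, left to right in the wrist view: square (175,114), long bar (226,112) and round (276,109). The shapes are clear in the crop, and both cameras agree within about 3 mm. Only one dish is on the scale; the look-alike at top-view (328,193) is not involved. Next I press the round key.

```bash
cat >> h.py <<'E'
def press(x,y):
    q=np.array([0,1,0,0.])
    ctrl.movel([x,y,.085],max_speed=.12); ctrl.pause(.4)
    s=get_state();f0=s['contact_force'].copy();print('above',round(s['time'],2),s['tcp_pos'].round(4),f0.round(2))
    ctrl.movel([x,y,.046],max_speed=.05)
    z=.046;con=None
    while z>.0345:
        z-=.001
        ctrl.movel([x,y,z],max_speed=.02)
        ctrl.pause(.1)
        s=get_state();f=s['contact_force']-f0
        print(round(z,4),s['tcp_pos'].round(4),f.round(2))
        if abs(f[2])>5.2: break
    ctrl.pause(.3);s=get_state();print('hold',round(s['time'],2),s['tcp_pos'].round(4),(s['contact_force']-f0).round(2))
E
python3 - <<'E'
from h import *
ctrl.movel([.469,.160,.2],max_speed=.15)
press(.469,.160)
im,d=vision.grab_frame('wrist');cv2.imwrite('pics/w2.png',im)
E
```

```text
above 7.14 [0.4691 0.1599 0.0852] [0.33 0.16 0.28]
0.045 [0.4691 0.16   0.0451] [-0.86  0.27 -0.15]
0.044 [0.469 0.16  0.044] [-0.69 -1.03 -0.73]
0.043 [0.469 0.16  0.043] [-0.71 -0.45 -1.17]
0.042 [0.4691 0.1601 0.042 ] [ 0.25 -0.56  1.24]
0.041 [0.4691 0.16   0.0411] [ 0.29 -0.24  0.73]
0.04 [0.4691 0.1601 0.0401] [-0.92 -0.09  3.04]
0.039 [0.4691 0.1601 0.0391] [0.39 0.95 3.33]
0.038 [0.4691 0.1601 0.038 ] [-0.08  0.29  4.64]
0.037 [0.4691 0.1601 0.0371] [0.7  0.3  4.65]
0.036 [0.4691 0.1601 0.0361] [ 0.04 -0.48  6.23]
hold 11.88 [0.4691 0.1601 0.0361] [-0.2  -0.02  6.67]
```

View pics/w2.png

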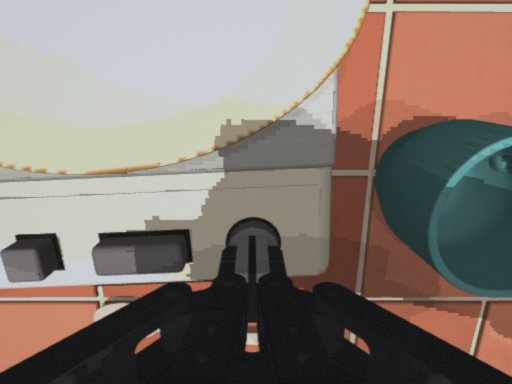

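The fingertips are on the round key at (252,240), about 6 mm down with 6 N. The long and square keys are untouched, and the mug and dish are clear. Now I lift and press the long key.

Run:
```python
from h import *
ctrl.movel([.469,.160,.085],max_speed=.06)
ctrl.pause(.4)
im,d=vision.grab_frame('wrist');cv2.imwrite('pics/w3.png',im)
s=get_state();print(s['time'],s['contact_force'])
press(.467,.2155)
im,d=vision.grab_frame('wrist');cv2.imwrite('pics/w4.png',im)
```

```text
13.3417 [-0.65824727 -0.18766603  0.52229767]
above 14.36 [0.4671 0.215  0.085 ] [-0.45 -0.16  0.08]
0.045 [0.4671 0.2155 0.0451] [0.12 0.58 0.02]
0.044 [0.467  0.2155 0.044 ] [0.31 0.73 0.36]
0.043 [0.467  0.2155 0.043 ] [ 1.03 -0.04  0.32]
0.042 [0.4671 0.2156 0.0421] [0.02 0.54 1.47]
0.041 [0.4671 0.2156 0.0411] [ 1.16 -0.56  1.97]
0.04 [0.4671 0.2156 0.0401] [ 1.12 -0.11  3.49]
0.039 [0.4671 0.2156 0.0391] [1.28 0.12 2.77]
0.038 [0.4671 0.2156 0.0381] [0.85 0.85 4.59]
0.037 [0.4671 0.2156 0.0371] [ 1.02 -0.09  4.89]
0.036 [0.4671 0.2156 0.0361] [1.24 1.05 6.11]
hold 19.09 [0.4671 0.2156 0.0362] [1.16 0.5  6.41]
```

View pics/w3.png

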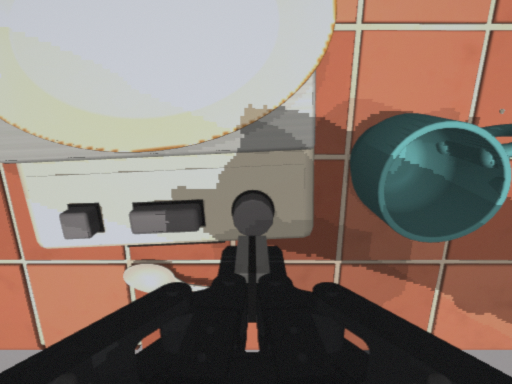

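View pics/w4.png

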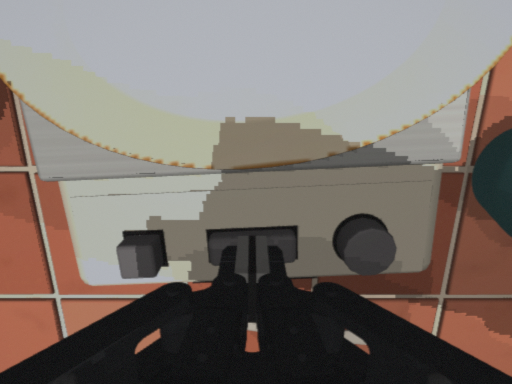

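The first picture shows the round key up again at (253,214). The second shows the fingertips centred on the long key at (252,245), about 6 mm down with 6 N. The round key (368,245) and square key (140,255) are both up. Withdrawing now.

Run:
```python
from h import *
ctrl.movel([.467,.2155,.085],max_speed=.06)
ctrl.movel([.41,.187,.26],max_speed=.15); ctrl.pause(.3)
s=get_state();print(s['time'],s['tcp_pos'],s['contact_force'])
im,d=vision.grab_frame('wrist');cv2.imwrite('pics/w5.png',im);d0=np.load('pics/w1.npy')
for n,(u,v) in dict(sq=(174,114),lo=(225,112),ro=(276,109),strip=(200,112)).items(): print(n,np.median(d0[v-2:v+3,u-2:u+3]),np.median(d[v-2:v+3,u-2:u+3]))
```

```text
21.8 [0.40991488 0.187076   0.25970446] [ 0.12681835 -0.74488982  0.65432983]
sq 0.3506977 0.35021412
lo 0.35012183 0.34995177
ro 0.34902182 0.3489128
strip 0.36441737 0.3648908
```

View pics/w5.png

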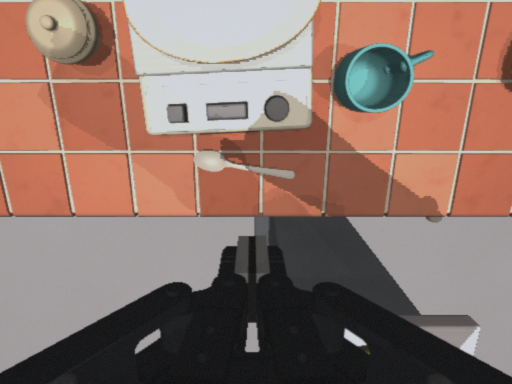

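The picture matches the one from before the presses. The keys at (177,114), (226,111) and (276,109) are all at their original depth, and the dish, bowl, mug and spoon haven't moved. Handing in.

Run:
```python
from station import ticket
print(ticket.close_job())
```

```text
the job is handed in; nothing more can be done
None
```

I pressed the round key and then the long bar-shaped key with closed fingertips, withdrew the arm clear of everything, and handed the job in. It took about 22 s of the 48 s allowed.

- **Presses:** each key went down about 6 mm with about 6 N. A picture between the two presses showed the round key up again, and I never touched the square key.
- **Last checks:** after withdrawing, the depth readings put all three keys within 0.5 mm of their starting height. The dish, sugar bowl, mug and spoon looked unmoved in the wrist picture.
- **Not checked at the end:** the jug, beaker and tall glass were outside that picture, but the arm worked well away from the jug and crossed high above the other two.
- **Disagreements:** the two cameras placed the keys up to about 4 mm apart; I used the middle, and the fingers landed well on both keys. The trained network did not reliably find the square key, so I identified it by its shape in the picture.

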